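# Secure the chisel tray and hold the sprung case lid for servicing

### The arm

A 6-joint arm with a two-finger parallel gripper is mounted at the origin on the work surface. World frame = base frame: x ahead of the robot, y to its left, z up, the work surface at z = 0. Lengths are in mm, angles in rad, forces in N, time in s.
With the tool pointing down it reaches from about 275 to 1000 mm from the base axis. Payload 8.4 kg.
Tool frame: the origin (TCP) lies at the very end of the fingers, on their centre line; the grasp point (between the pads) lies 19 mm behind it; z points along the fingers, y is the direction in which the jaws open and shut (so a half turn about z gives the same grasp; the last joint's range is limited). The gripper opens to 85 mm and grips with 20 to 120 N. Pads are 22 mm wide; open, the fingers measure 114 mm over their backs; the gripper's body (76 mm by 85 mm) begins 54 mm behind the grasp point. The pads swing forward as they close: fully open they stand 13 mm farther back than shut.
Start: joints at [1.12, 0.353, 1.633, -0, 1.155, -0.002], TCP at [271.177, 563.108, 231.281] pointing down, gripper open.
Joint ranges: [-2.63, 2.63], [-0.92, 2.1], [0.06, 2.66], [-1.3, 4.44], [0, 2.69], [-3.02, 3.02]. Speed limits (rad/s): [2.22, 2.22, 2.79, 3.14, 3.14, 3.14].

### API

Orientations are given as [roll, pitch, yaw] about the fixed x, y, z axes, in that order (R = Rz(yaw) Ry(pitch) Rx(roll)).
In Python, from rig import sense, grab_frame, get_calibration, sign_off, boxes_of, trace gives the robot as it stands.
- The arm moves only by the tool servo_tool, never from a script. Its argument "rows" is a list of rows, each a list of 3 entries, a list of its own where there are three numbers: the finger opening in mm, from 0 to 85.4, then the shift along the tool's x, y, z in mm, then the turn, a rotation vector about the tool's x, y, z in degrees. A call has 1 to 8 rows; each row shifts and turns the commanded pose from where the row before left it, along the tool's axes as they then stand; what a row does not reach is not made up. A row lasts 1/8 s, in which the tool goes at most 62.5 mm and 10.7 degrees, less where a joint would pass 70% of its speed; a pose out of reach is approached as far as the arm can. A call is refused whole if a number of a shift passes 62.5 or a number of a turn 10.7, either way. A call with a gripper value outside its range is refused whole. The fingers move at their own pace and stop on an object; "force" is the grip in N (left out, the last holds). Time passes only in rows, so rows that do not move let the fingers close. It gives the time, the measured TCP pose, the force and the opening at its end, in the units of the state.
- sense(): the state, without advancing time (a new reading comes with each control period).
- grab_frame(name): name is "side" or "top"; returns the picture (384x512x3 uint8, blue, green, red); there is no depth.
- get_calibration(name): a dict with "intrinsics" (3x3 intrinsics, pixels), "k1" (the pictures are not rectified: a ray, as slopes to the right and down, at radius r is drawn at 1 + k1 r^2 times it, then the intrinsics apply), "world_to_cam" (4x4, takes a point from world to camera coordinates). Camera axes: x right, y down, z forward; pixel columns grow to the right and rows downward; lengths in mm; the calibration is good to about 2 mm. A picture is of the moment at which its call begins. get_calibration takes no time and is no camera call.
- sign_off(): hands the job in, once; it reports no verdict.
Trained networks look in the newest picture that a camera, given by its name, has taken for a name from the list of things; names that differ only in an ending like _2 or _b are one class to them, and where a whole thing is asked for, a point or a joint stands for the part that bears it (a point fixed in the world has none). Each returns a list of dicts, best first, with "conf" (0 to 1); they miss things now and then, are a little off and sometimes report something else, mostly with a low value. They report only what shows in the picture. A call takes as long as a camera call.
- boxes_of(camera, thing): "centre" ([x, y, z] in mm, in the coordinates of the camera as it stood for that picture, good to about 4 mm: the middle of the surface that is visible of it).
- trace(camera, thing): "mask" (384x512 bool, what is visible of it).
The state is a dict: "clock": time; "qpos": joint angles; "qvel": joint speeds; "joint_efforts": joint torques, N m; "eef_pos": TCP position; "tcp_rot": TCP orientation; "contact_force": force on the tool from outside, world axes, zero at the start; "wrist_torque": the same for the moment, N m; "opening": opening from 0.0 (shut) to 1.0 (fully open).
Only numpy, scipy, OpenCV 4.12 (cv2) and the standard library are available. Lean on these libraries where they do the work, as an engineer would, in place of code of your own. Each camera call takes 0.05 s, during which the arm holds its last target. There are 200 camera calls.

### The job

We are about to oil the hinge of the tool case. First lay the loose retaining bar, centred, in the notches of the two saddles, across the chisels in the side tray, and let go of it; then lift the sprung lid until it is past its balance point, ease it back and hold it just below that point (within about 15 degrees), where it would fall shut if let go. Move the lid smoothly, without letting it slam or fly open, leave the other things on the bench where they are, and finish while still holding the lid there.

Things in the scene. Friction and masses are not known exactly. Their poses are not given: they have to be found in the camera images.
- bar_grip (a point): Centre of the green grip (70 long x 18 wide x 30 tall mm) standing on the middle of the loose retaining bar, an aluminium strip 200 mm long (x), 24 wide (y), 14 thick; 0.14 to 0.28 kg. The point is 28 mm above the bar's underside, 16 mm below the grip's top. Starts flat on the bench to the robot's left. Either end may go either way.
- saddle_mid (a point): Midway between the two saddles in the side tray, at notch-floor height (85 mm above bench). Saddles: black posts with green cheeks, 70 mm either side along x, 20 mm thick; notches run along x, 32 mm wide, 14 mm deep. The bar's grip goes over this point. Axes are the case's: x from handle to hinge, y to the tray, z up. Tray walls 45 mm tall; 88 mm tall lidded half begins 80 mm to -y.
- lid_hinge (a point): Point on the hinge axis (y), mid-width of the lid, 94 mm above the bench, on the side far from the robot; axes as the case's. The lid is a black panel 190 mm long from the hinge, 250 mm wide, 12 mm thick, 0.8 kg, with a green strip near its free edge. The case is fixed, but its place and yaw differ each time.
- lid_handle (a point): Centre of the handle: green round rod, 12 mm diameter, 140 mm long along y, on two dark arms at its ends, 238 mm from the hinge axis, 48 mm clear of the lid's edge, 45 mm from the case's front wall. Grip it from above between the arms or lift it from beneath; it may pivot in the fingers. Shut it is 94 mm above the bench; height = 94 + 238 sin(lid angle) mm.
- lid (a joint): Lid angle in rad: 0 shut (level), open stop at 1.6. A spring carries part of its weight. Balance point at 1.0 rad (57 degrees; handle 294 mm above the bench): below it the lid falls shut, above it it swings open by itself, slowed by a damper (0.12 N m s/rad). About 1.1 N at the handle lifts it from shut.
- glue: White glue bottle, 56 mm diameter, 170 mm tall, bystander; origin at its foot.
- mug: Blue mug, 82 mm diameter, 95 mm tall, bystander; origin at its foot.
- jar: Glass jar with steel cap, 68 mm diameter, 80 mm tall, bystander; origin at its foot.
- plane: Hand plane, 220 mm long (x), 58 mm wide, about 100 mm tall, bystander; origin under its centre.
- square: Carpenter's try square lying flat, stock 120 mm along x, blade 170 mm towards -y, bystander.
- offcut: Wood offcut 70 x 150 x 30 mm, bystander; origin under its centre.
- bar: The retaining bar itself (see bar_grip); origin at the centre of its underside.

How it is judged:
By the outcome, as a careful person would: the job done as asked, in the order asked, and still so for the second after the job is handed in, while the arm keeps its last pose, push and grip.
It also fails if it takes over 61 s, if anything falls off the work surface, if the arm or the gripper's body presses on something with over 40 N, if the wrist force passes 120 N, or if a joint passes its speed limit or range.

## Working session

There is one attempt and no reset: what is moved stays moved. The work goes in short steps, Python scripts to look and compute and a tool call to move; the robot and the scene stay as the last step left them, time stands still between calls to the robot, and variables do not carry over. Pictures are saved under pics/ and viewed, about 8 in all and at most 12, crops included, and the job is handed in when it is done.

Besides the shell and the picture viewer there is one more tool, called after "Emit:" as a command line: name --argument value ..., lists and objects as JSON in quotes. servo_tool: Moves the arm, as the interface text tells. Its arguments: {"type":"object","properties":{"rows":{"type":"array","items":{"type":"array"}},"force":{"type":"number"}},"required":["rows"]}

```bash
mkdir -p pics
cat > h.py <<'E'
import numpy as np, cv2
from rig import *
def w(cam,p):
    T=np.array(get_calibration(cam)["world_to_cam"]); return (np.linalg.inv(T)@np.append(p,1))[:3]
def proj(cam,P):
    c=get_calibration(cam);T=np.array(c["world_to_cam"]);K=np.array(c["intrinsics"])
    q=T[:3,:3]@np.array(P,float)+T[:3,3];s=q[:2]/q[2];s=s*(1+c["k1"]*(s@s));return K[:2,:2]@s+K[:2,2]
def pix(cam,uv,z):
    c=get_calibration(cam);T=np.array(c["world_to_cam"]);K=np.array(c["intrinsics"])
    d=np.linalg.solve(K[:2,:2],np.array(uv,float)-K[:2,2]);s=d.copy()
    for _ in range(20): s=d/(1+c["k1"]*(s@s))
    R=T[:3,:3];o=-R.T@T[:3,3];r=R.T@np.append(s,1);return o+r*(z-o[2])/r[2]
E
python3 - <<'E'
from h import *
np.set_printoptions(precision=1,suppress=True)
ims=[]
for c in("top","side"):
    im=grab_frame(c);cv2.imwrite(f"pics/{c}0.png",im)
    print(c,w(c,[0,0,0]))
    for t in("bar_grip","bar","saddle_mid","lid_handle","lid","glue","mug","jar","plane","square","offcut"):
        print(t,[(round(b["conf"],2),w(c,b["centre"])) for b in boxes_of(c,t)[:2]])
s=sense();print(s)
E
```

```text
top [ 398.    -5.8 1265.7]
bar_grip [(0.82, array([503.4, 323.9,  12.5])), (0.49, array([593. , 501.2,  84.4]))]
bar [(0.63, array([499.8, 327.2,  12.7]))]
saddle_mid [(0.8, array([606.5, -95.1,  99.6]))]
lid_handle [(0.71, array([ 589.4, -152.9,  102.2]))]
lid [(0.91, array([ 590.2, -155.5,  100.1]))]
glue [(0.91, array([677.9, 352.2, 107.9]))]
mug [(0.59, array([ 333.9, -500.8,   47.2]))]
jar [(0.91, array([591.3, 500.4,  80.6])), (0.17, array([504. , 323.6,  12.3]))]
plane [(0.93, array([ 571. , -478.1,   26.1]))]
square [(0.95, array([311.2, 267. ,  10.1])), (0.74, array([ 570.3, -478. ,   27.4]))]
offcut [(0.8, array([ 333.7, -227.7,   27.1])), (0.52, array([ 336.5, -501.3,   46.3]))]
side [ 244.  -964.1 1014.6]
bar_grip [(0.57, array([507. , 318.4,  12.7]))]
bar [(0.58, array([502.9, 318.9,  11.5]))]
saddle_mid [(0.69, array([ 588.7, -181.1,   99.3])), (0.47, array([592.7, 492.4,  50.4]))]
lid_handle [(0.97, array([ 584.8, -176.4,   98.2]))]
lid [(0.72, array([ 583.5, -176.9,   97.8])), (0.64, array([675.6, 342. ,  82.8]))]
glue [(0.73, array([678.3, 342.3,  84.2]))]
mug [(0.69, array([ 342.9, -474.3,   66.5])), (0.57, array([592.4, 490.7,  51.1]))]
jar [(0.69, array([ 591.3, -179.4,  100.5])), (0.61, array([592.6, 491.6,  55.1]))]
plane [(0.92, array([ 565.9, -492.5,   23.5])), (0.55, array([ 586. , -175.5,   97.8]))]
square [(0.75, array([304.1, 279.5,   9.3]))]
offcut [(0.97, array([ 326.2, -244.8,   29.5]))]
{'clock': 1.2, 'qpos': array([ 1.1,  0.4,  1.6, -0. ,  1.2, -0. ]), 'qvel': array([-0.,  0.,  0.,  0.,  0.,  0.]), 'joint_efforts': array([  0. , -60.5, -34.2,   0. ,   0. ,  -0. ]), 'eef_pos': array([271.2, 563.1, 231.3]), 'tcp_rot': array([3.1, 0. , 2.7]), 'contact_force': array([-0.4, -0.3,  0.8]), 'wrist_torque': array([-0.,  0.,  0.]), 'opening': 0.9992911064283572}
```

View pics/top0.png

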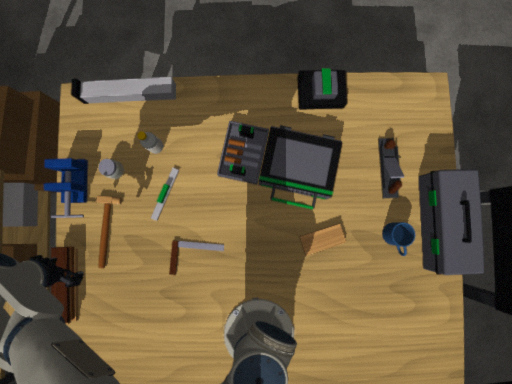

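View pics/side0.png

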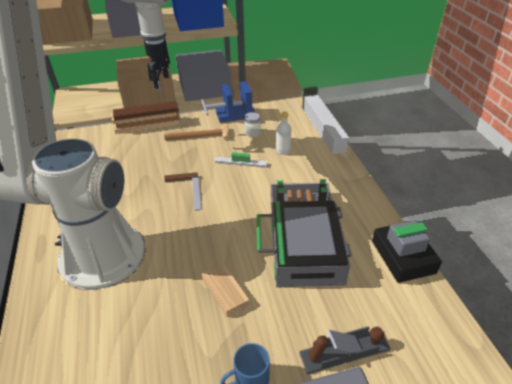

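The top view shows the case at about (285,160), turned slightly, with the tray on its left; saddle cheeks are near (247,130) and (238,178) and the handle near (293,204). The bar's green grip is near (164,193). I'll measure from the green blobs next.

Run:
```python
from h import *
np.set_printoptions(precision=1,suppress=True)
im=cv2.imread("pics/top0.png");b,g,r=[im[...,i].astype(int) for i in range(3)]
m=((g>r+40)&(g>b+40)).astype(np.uint8)
n,l,st,ce=cv2.connectedComponentsWithStats(m)
for i in range(1,n):
    if st[i,4]>5 and 100<st[i,0]<350 and st[i,1]>110:
        ys,xs=np.where(l==i);R=cv2.minAreaRect(np.c_[xs,ys].astype(np.float32))
        print(st[i],ce[i],R[1:],"z44",pix("top",ce[i],44)[:2],"z99",pix("top",ce[i],99)[:2])
a=cv2.resize(im[110:220,215:345],None,fx=5,fy=5,interpolation=cv2.INTER_CUBIC)
b_=cv2.resize(im[155:230,140:190],None,fx=3,fy=3,interpolation=cv2.INTER_CUBIC)
o=np.zeros((550,800,3),np.uint8);o[:550,:650]=a;o[:225,650:]=b_
cv2.imwrite("pics/crop1.png",o)
# bar axis
T=trace("top","bar")
for t in T[:2]:
    ys,xs=np.where(t["mask"]);P=np.array([pix("top",(x,y),14)[:2] for x,y in zip(xs,ys)]).astype(np.float32)
    print(t["conf"],cv2.minAreaRect(P))
```

```text
[239 126   2   5   7] [239.7 128.4] ((4.0, 1.0), 90.0) z44 [727.9  49.3] z99 [713.1  46.9]
[230 164   3   7  17] [230.9 166.8] ((6.0, 2.0), 90.0) z44 [590.9  83.1] z99 [582.2  79.1]
[264 178  69  17 231] [303.7 186.7] ((69.63443756103516, 4.078649044036865), 12.26477336883545) z44 [ 514.3 -169.6] z99 [ 509.1 -162.2]
[157 184  12  19  97] [162.2 193.1] ((4.919349193572998, 18.782970428466797), 26.56505012512207) z44 [504.4 327.1] z99 [499.6 312.1]
[317 197   8   2   8] [320.5 197.5] ((7.033533096313477, 0.7276068925857544), 14.03624439239502) z44 [ 475.3 -227. ] z99 [ 471.8 -217. ]
[275 199   7   3   8] [278.4 199.9] ((6.275716304779053, 1.17669677734375), 11.309932708740234) z44 [470.6 -80. ] z99 [467.4 -76.7]
[284 201  29   8  90] [298.8 204.5] ((28.85175132751465, 3.1454918384552), 12.52880859375) z44 [ 452.7 -150.4] z99 [ 450.2 -143.9]
0.95 ((504.4328308105469, 327.9793701171875), (35.40224838256836, 198.34768676757812), 65.02017211914062)
```

View pics/crop1.png

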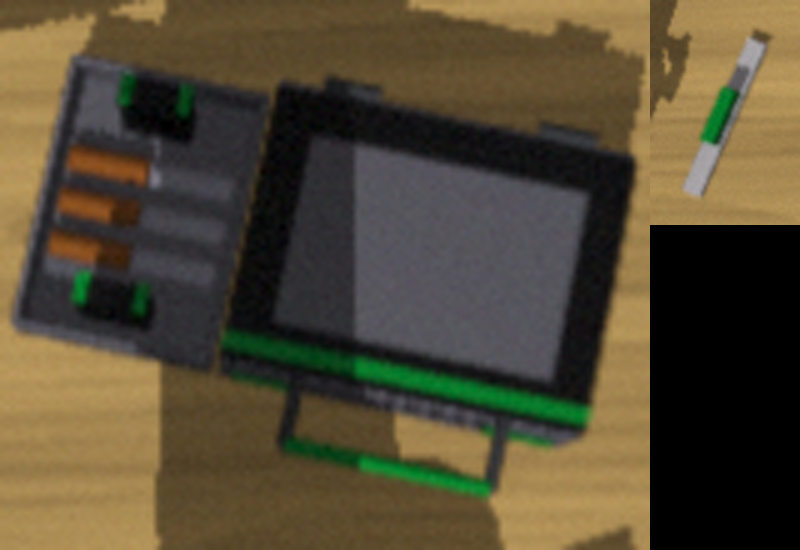

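Run:
```python
from h import *
np.set_printoptions(precision=1,suppress=True)
f=lambda u,v:(215+u/5,110+v/5)
S1=pix("top",f(156,94),99);S2=pix("top",f(111.5,293),99);d=S1-S2
print("saddles",S1,S2,"mid",(S1+S2)/2,np.linalg.norm(d),np.degrees(np.arctan2(d[1],d[0])))
A=pix("top",f(288,443),94);B=pix("top",f(490,490),94);d=A-B
print("handle",A,B,(A+B)/2,np.linalg.norm(d),np.degrees(np.arctan2(d[1],d[0]))-90)
# lid top corners z100
C=[pix("top",f(*p),100) for p in((280,85),(635,157),(590,425),(222,350))]
print(C); 
for i,j in((1,0),(2,3)): e=C[j]-C[i];print(np.linalg.norm(e),np.degrees(np.arctan2(e[1],e[0]))-90)
print(sense()["clock"])
print("side check", proj("side",[503.5,326,44]),proj("side",(S1+S2)/2),proj("side",(A+B)/2))
```

```text
saddles [711.2  24.9  99. ] [575.6  57.6  99. ] mid [643.4  41.3  99. ] 139.4478516882643 -13.588294129084549
handle [472.4 -57.9  94. ] [ 437.7 -191.5   94. ] [ 455.1 -124.7   94. ] 138.0922170063757 -14.540036734982351
[array([714.9, -59.2, 100. ]), array([ 659.7, -297.8,  100. ]), array([ 479. , -258.9,  100. ]), array([535.2, -15.4, 100. ])]
244.84714980649943 -13.024036309145828
249.94875539265695 -12.983974796067542
1.25
side check [239.5 154.1] [300.7 184.2] [257.6 232.7]
```

Emit:
servo_tool --rows '[[60,[-39,-14.4,14],[0,0,0]],[60,[-39,-14.4,14],[0,0,0]],[60,[-39,-14.4,14],[0,0,0]],[60,[-39,-14.4,14],[0,0,0]],[60,[-39,-14.4,14],[0,0,0]],[60,[-39,-14.4,14],[0,0,0]],[60,[-39,-14.4,14],[0,0,0]],[60,[-39,-14.4,14],[0,0,0]]]'

```text
clock: 2.25
eef_pos: [503.3, 323.0, 119.0]
tcp_rot: [3.141, 0.0, 2.693]
contact_force: [0.1, 0.3, 0.5]
opening: 0.705
```

Emit:
servo_tool --rows '[[60,[0,0,0],[0,0,0]]]'

```text
clock: 2.38
eef_pos: [503.4, 321.7, 118.2]
tcp_rot: [-3.14, -0.0, 2.69]
contact_force: [-0.6, -0.2, 0.7]
opening: 0.703
```

Run:
```python
from h import *
s=sense();print(s["clock"],s["eef_pos"],s["tcp_rot"],s["qpos"],s["opening"],s["contact_force"])
a=grab_frame("top");b=grab_frame("side")
o=np.hstack([cv2.resize(a[130:250,110:230],(480,480)),cv2.resize(b[100:200,200:280],(320,400))[:400].copy() if 0 else cv2.copyMakeBorder(cv2.resize(b[100:200,200:280],(320,400)),0,80,0,0,0)])
cv2.imwrite("pics/c2.png",o)
```

```text
2.375 [503.38147766 321.73949009 118.22214015] [-3.14011712e+00 -4.50350795e-04  2.68977380e+00] [ 5.66428042e-01  4.38883010e-01  1.78645584e+00 -4.92439444e-04
  9.17746188e-01 -5.52250256e-01] 0.7028844089956505 [-0.59773492 -0.22632273  0.72143779]
```

View pics/c2.png

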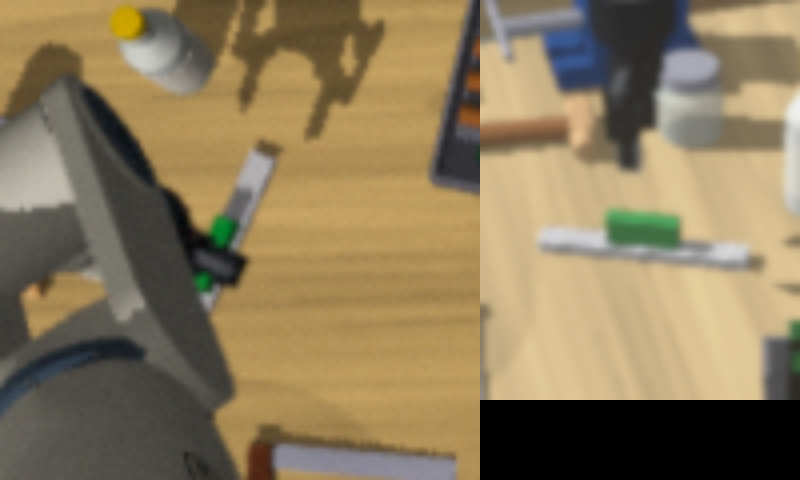

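The fingers are straddling the grip, which shows near side pixel (241,157) and fits the estimate. Now I'll go down and grip.

Emit:
servo_tool --rows '[[60,[1,3.6,20],[0,0,0]],[60,[0,0,25],[0,0,0]],[60,[0,0,25],[0,0,0]],[60,[0,0,20],[0,0,0]],[60,[0,0,10],[0,0,0]],[60,[0,0,0],[0,0,0]]]' --force 60

```text
clock: 3.22
eef_pos: [502.5, 327.7, 18.6]
tcp_rot: [-3.141, -0.001, 2.693]
contact_force: [-0.9, -0.2, 0.8]
opening: 0.699
```

Emit:
servo_tool --rows '[[5,[0,0,0],[0,0,0]],[5,[0,0,0],[0,0,0]],[5,[0,0,0],[0,0,0]],[5,[0,0,0],[0,0,0]],[5,[0,0,0],[0,0,0]]]' --force 60

```text
clock: 3.85
eef_pos: [503.6, 328.0, 20.2]
tcp_rot: [3.14, 0.001, 2.693]
contact_force: [-0.4, -0.4, 6.8]
opening: 0.199
```

Emit:
servo_tool --rows '[[5,[0,0,-15],[0,0,0]],[5,[0,0,-35],[0,0,-3]],[5,[0,0,-45],[0,0,-5]],[5,[0,0,-35],[0,0,-4.4]],[5,[0,0,0],[0,0,0]]]'

```text
clock: 4.47
eef_pos: [504.4, 328.6, 152.7]
tcp_rot: [3.138, 0.004, 2.909]
contact_force: [0.2, -0.5, -3.0]
opening: 0.198
```

Emit:
servo_tool --rows '[[5,[-12,-15,0],[0,0,0]],[5,[-27,-33,0],[0,0,0]],[5,[-27,-33,0],[0,0,0]],[5,[-27,-33,0],[0,0,0]],[5,[-27,-33,0],[0,0,0]],[5,[-27,-33,0],[0,0,0]],[5,[-27,-33,0],[0,0,0]],[5,[-20,-25,0],[0,0,0]]]'

```text
clock: 5.48
eef_pos: [636.3, 48.4, 147.2]
tcp_rot: [-3.14, -0.003, 2.907]
contact_force: [0.7, 0.2, -2.6]
opening: 0.194
```

Emit:
servo_tool --rows '[[5,[-8,-9,0],[0,0,0]],[5,[0,0,0],[0,0,0]],[5,[0,0,0],[0,0,0]]]'

```text
clock: 5.85
eef_pos: [641.8, 41.5, 148.7]
tcp_rot: [-3.142, -0.001, 2.909]
contact_force: [-0.6, 0.5, -2.6]
opening: 0.2
```

Run:
```python
from h import *
np.set_printoptions(precision=1,suppress=True)
s=sense();print(s["clock"],s["eef_pos"],s["tcp_rot"],s["opening"],s["contact_force"])
a=grab_frame("top");b=grab_frame("side")
for c in("top","side"):
  for t in("bar_grip","bar","saddle_mid"): print(c,t,[(round(x["conf"],2),w(c,x["centre"])) for x in boxes_of(c,t)[:2]])
cv2.imwrite("pics/t3.png",a);cv2.imwrite("pics/s3.png",b)
o=np.hstack([cv2.resize(a[110:210,210:290],(400,500),interpolation=2),cv2.resize(b[120:220,260:340],(400,500),interpolation=2)])
cv2.imwrite("pics/c3.png",o)
```

```text
5.85 [641.8  41.5 148.7] [-3.1 -0.   2.9] 0.2004374297553761 [-0.6  0.5 -2.6]
top bar_grip []
top bar []
top saddle_mid [(0.73, array([ 595.4, -155.2,   99. ]))]
side bar_grip [(0.72, array([635.5,  32.9, 144.3]))]
side bar [(0.87, array([634.7,  38.5, 143.1]))]
side saddle_mid []
```

View pics/c3.png

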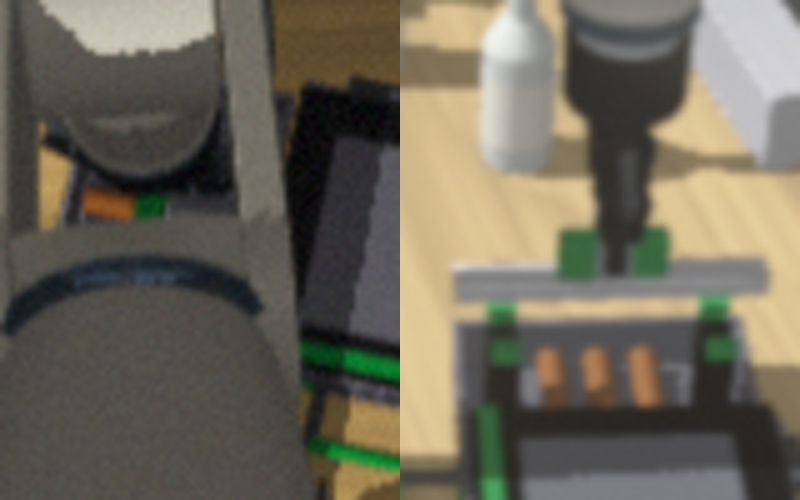

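```bash
cat > fit.py <<'E'
from h import *
from scipy.optimize import least_squares
np.set_printoptions(precision=1,suppress=True)
def blobs(f,x0,y0,x1,y1):
    im=cv2.imread(f).astype(int);b,g,r=[im[...,i] for i in range(3)]
    m=((g>r+25)&(g>b+25)).astype(np.uint8);k=np.zeros_like(m);k[y0:y1,x0:x1]=m[y0:y1,x0:x1]
    n,l,st,ce=cv2.connectedComponentsWithStats(k)
    return [(st[i],ce[i]) for i in range(1,n) if st[i,4]>4]
E
python3 - <<'E'
from fit import *
for a in(("pics/side0.png",265,165,345,212),("pics/side0.png",250,205,280,265),("pics/top0.png",225,115,260,180)):
    for x in blobs(*a):print(*x)
    print()
def c(mid,yaw,p):
    t=np.radians(yaw);return np.array(mid)+[p[0]*np.cos(t)-p[1]*np.sin(t),p[0]*np.sin(t)+p[1]*np.cos(t),p[2]]
for sx in(-70,70):
  for sy in(-1,1):
    for cam in("top","side"):
      P=np.array([proj(cam,c([643.4,41.3,0],-13.3,[sx+dx,sy*20+dy,z])) for dx in(-10,10) for dy in(-4,4) for z in(85,99)])
      print(sx,sy,cam,P.min(0),P.max(0),P.mean(0))
a=cv2.imread("pics/side0.png")
o=cv2.resize(a[160:260,250:350],(600,600),interpolation=2)
cv2.imwrite("pics/c4.png",o)
E
```

```text
[277 180   6   5  23] [279.7 181.7]
[320 180   5   4  18] [322.2 181.4]
[321 187   6   5  26] [323.7 189.2]
[278 188   6   5  26] [280.5 190. ]
[276 201   4  11  40] [277.4 206.4]

[276 205   4  59 156] [278.  227.6]
[256 215   5  35 139] [258.2 233.4]

[239 125   3   6  14] [239.9 127.4]
[250 127   3   6  13] [251.4 129.6]
[229 164   4   7  21] [230.8 167.1]
[241 167   4   6  15] [242.7 169.5]

-70 -1 top [241.4 166.8] [245.1 173.6] [243.3 170.2]
-70 -1 side [276.3 187.9] [282.7 193. ] [279.5 190.4]
-70 1 top [229.8 164.4] [233.6 171.2] [231.7 167.8]
-70 1 side [275.6 179.9] [281.9 184.9] [278.7 182.4]
70 -1 top [250.1 126.8] [253.7 133.9] [251.9 130.4]
70 -1 side [319.5 186.8] [326.4 191.9] [322.9 189.3]
70 1 top [238.6 124.5] [242.3 131.6] [240.4 128.1]
70 1 side [317.9 178.9] [324.6 183.8] [321.2 181.4]
```

View pics/c4.png

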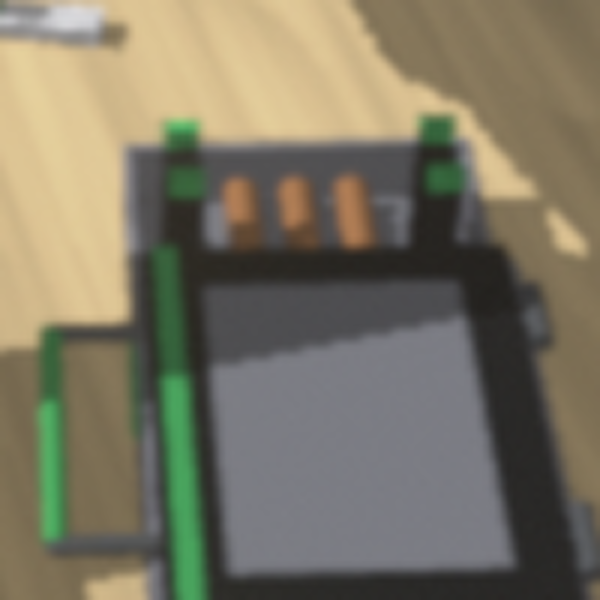

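Run:
```python
from fit import *
for x in blobs("pics/s3.png",285,155,325,182):print(*x)
s=sense()["eef_pos"];t=sense()["tcp_rot"][2]-np.pi;print(s,np.degrees(t))
e=np.array([np.cos(t),np.sin(t),0]);n=np.array([-e[1],e[0],0])
b=np.array([s[0],s[1],s[2]-20.2])
P=np.array([proj("side",b+e*x+n*y+[0,0,z]) for x in(-35,35) for y in(-9,9) for z in(14,44)]);print("grip",P.min(0),P.max(0))
for x in(-100,100):print("end",[proj("side",b+e*x-n*12+[0,0,z]) for z in(0,14)])
d=np.array([645.5,42.5])-s[:2]
print("tool shift",d@[np.cos(t+np.pi),np.sin(t+np.pi)],d@[np.sin(t+np.pi),-np.cos(t+np.pi)])
```

```text
[292 166   7  10  59] [295.3 170.8]
[307 166   6   9  49] [309.7 170.3]
[320 179   5   3  15] [322. 180.]
[642.6  41.1 149.4] -13.283778244254275
grip [290.  164.1] [313.3 175.7]
end [array([269.9, 180.2]), array([270. , 176.8])]
end [array([332.8, 178.7]), array([333.3, 175.3])]
tool shift -2.518541288988758 2.017947147833738
```

Emit:
servo_tool --rows '[[5,[-1,1,0],[0,0,0]],[5,[-0.8,0.5,8],[0,0,0]],[5,[0,0,10],[0,0,0]],[5,[0,0,9],[0,0,0]],[5,[0,0,6],[0,0,0]],[5,[0,0,4],[0,0,0]],[5,[0,0,0],[0,0,0]]]'

```text
clock: 7.12
eef_pos: [644.6, 41.8, 112.0]
tcp_rot: [-3.141, -0.0, 2.909]
contact_force: [-0.0, -0.1, -3.0]
opening: 0.195
```

Run:
```python
from fit import *
s=sense();print(s["clock"],s["eef_pos"],s["contact_force"],s["wrist_torque"])
b=grab_frame("side");cv2.imwrite("pics/s4.png",b)
cv2.imwrite("pics/c5.png",cv2.resize(b[140:220,260:350],(720,640),interpolation=2)[:600])
```

```text
7.125 [644.6  41.8 112. ] [-0.  -0.1 -3. ] [ 0.  -0.1 -0. ]
```

View pics/c5.png

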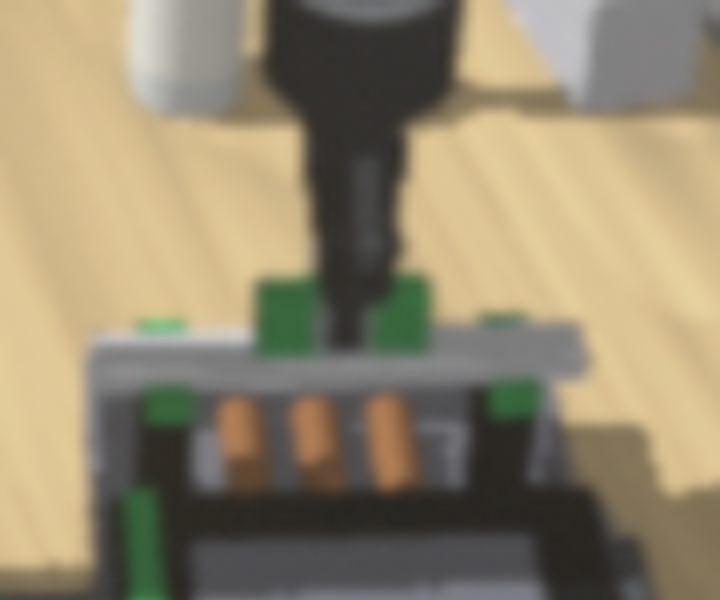

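The bar sits between the cheeks. It spans columns 92 to 585 in the crop, and the saddles are at about 165 and 514, so it is centred within a few mm. I'll seat it now.

Emit:
servo_tool --rows '[[5,[0,0,2],[0,0,0]],[5,[0,0,2],[0,0,0]],[5,[0,0,1.5],[0,0,0]],[5,[0,0,0.5],[0,0,0]],[5,[0,0,0],[0,0,0]]]'

```text
clock: 7.8
eef_pos: [644.7, 41.8, 106.2]
tcp_rot: [-3.142, -0.0, 2.909]
contact_force: [0.9, -0.4, -2.1]
opening: 0.192
```

Emit:
servo_tool --rows '[[5,[0,0,1],[0,0,0]],[5,[0,0,0.5],[0,0,0]],[5,[0,0,0],[0,0,0]]]'

```text
clock: 8.18
eef_pos: [644.8, 41.8, 105.2]
tcp_rot: [3.142, 0.0, 2.909]
contact_force: [-3.0, 0.6, 4.1]
opening: 0.199
```

Emit:
servo_tool --rows '[[26,[0,0,0],[0,0,0]],[40,[0,0,0],[0,0,0]],[50,[0,0,0],[0,0,0]],[50,[0,0,-10],[0,0,0]],[50,[0,0,-30],[0,0,0]],[50,[0,0,-40],[0,0,0]],[50,[0,0,-30],[0,0,0]],[50,[0,0,0],[0,0,0]]]'

```text
clock: 9.18
eef_pos: [646.5, 41.9, 218.4]
tcp_rot: [3.14, 0.006, 2.909]
contact_force: [0.4, -0.2, -0.1]
opening: 0.582
```

Run:
```python
from fit import *
s=sense();print(s["clock"],s["eef_pos"],s["tcp_rot"],s["contact_force"],s["qpos"])
b=grab_frame("side");cv2.imwrite("pics/s5.png",b)
cv2.imwrite("pics/c6.png",cv2.resize(b[150:220,265:345],(640,560),interpolation=2))
```

```text
9.175 [646.5  41.9 218.4] [3.1 0.  2.9] [ 0.4 -0.2 -0.1] [ 0.1  0.4  1.6 -0.   1.1 -1.3]
```

View pics/c6.png

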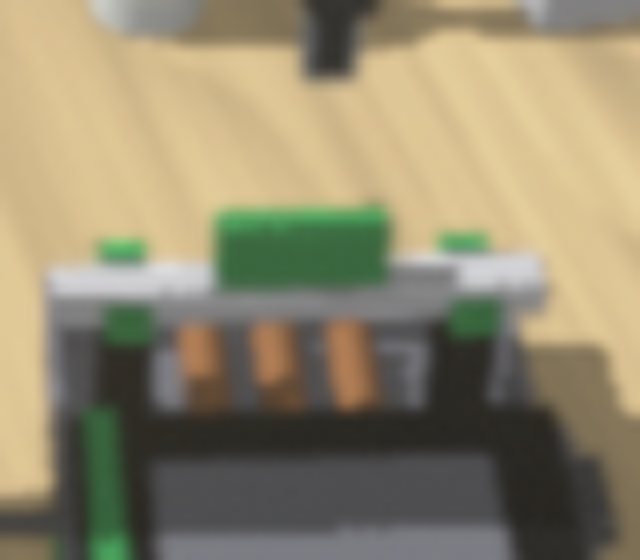

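The released bar lies in both notches. Its grip centre is at column 302 against a saddle midpoint of 300. Next I'll turn towards the handle.

Emit:
servo_tool --rows '[[40,[0,0,0],[0,0,5]],[40,[0,0,0],[0,0,10]],[40,[0,0,0],[0,0,10]],[40,[0,0,0],[0,0,10]],[40,[0,0,0],[0,0,10]],[40,[0,0,0],[0,0,10]],[40,[0,0,0],[0,0,10]],[40,[0,0,0],[0,0,10]]]'

```text
clock: 10.22
eef_pos: [643.9, 41.7, 213.4]
tcp_rot: [-3.139, 0.0, 1.594]
contact_force: [-1.3, 0.0, -0.4]
opening: 0.466
```

Emit:
servo_tool --rows '[[40,[0,0,0],[0,0,10]],[40,[0,0,0],[0,0,5]],[40,[-20,-14,0],[0,0,0]],[40,[-40,-28,0],[0,0,0]],[40,[-40,-28,0],[0,0,0]],[40,[-40,-28,0],[0,0,0]],[40,[-40,-28,0],[0,0,0]],[40,[-26,-21.5,0],[0,0,0]]]'

```text
clock: 11.22
eef_pos: [451.4, -125.5, 213.8]
tcp_rot: [-3.14, 0.0, 1.338]
contact_force: [0.4, -0.2, 0.7]
opening: 0.466
```

Emit:
servo_tool --rows '[[40,[0,0,20],[0,0,0]],[40,[0,0,40],[0,0,0]],[40,[0,0,20],[0,0,0]],[40,[0,0,0],[0,0,0]]]'

```text
clock: 11.72
eef_pos: [451.9, -124.2, 132.9]
tcp_rot: [-3.137, -0.0, 1.338]
contact_force: [0.8, 0.7, 0.5]
opening: 0.468
```

Run:
```python
from fit import *
s=sense();print(s["clock"],s["eef_pos"],s["tcp_rot"]*57.2958,s["opening"],s["qpos"])
p=s["eef_pos"];t=s["tcp_rot"][2];d=np.array([455.5,-124.5])-p[:2]
print("shift",d@[np.cos(t),np.sin(t)],d@[np.sin(t),-np.cos(t)],p[2]-75)
b=grab_frame("side");a=grab_frame("top")
o=np.hstack([cv2.resize(b[175:275,225:305],(400,500),interpolation=2),cv2.resize(a[150:250,265:345],(400,500),interpolation=2)])
cv2.imwrite("pics/c7.png",o)
```

```text
11.725 [ 451.9 -124.2  132.9] [-179.7   -0.    76.7] 0.4683842271494016 [-0.3  0.2  2.   0.   0.9 -0. ]
shift 0.5441325728753361 3.5799893042274453 57.86220695851978
```

View pics/c7.png

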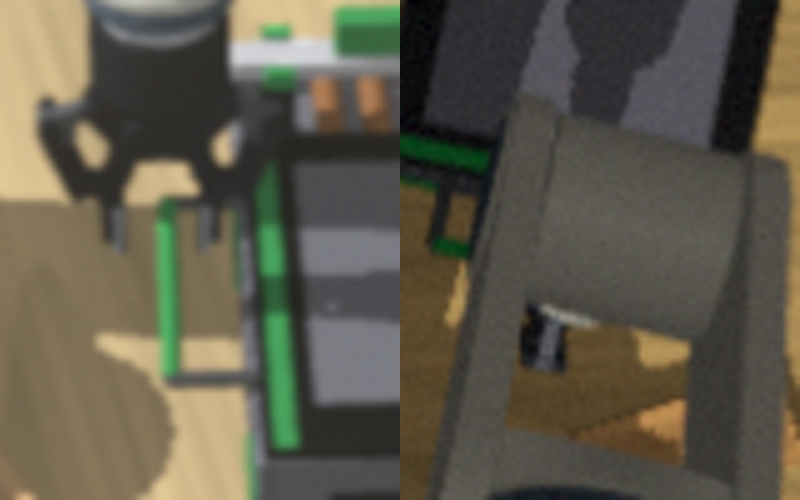

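The fingers straddle the rod (columns 117 and 208, rod at 166), and the computed correction of +3.5 mm agrees.

Emit:
servo_tool --rows '[[40,[0.5,3.5,10],[0,0,0]],[40,[0,0,20],[0,0,0]],[40,[0,0,18],[0,0,0]],[40,[0,0,10],[0,0,0]],[40,[0,0,0],[0,0,0]],[40,[0,0,0],[0,0,0]]]' --force 30

```text
clock: 12.58
eef_pos: [457.8, -125.2, 77.3]
tcp_rot: [3.141, 0.0, 1.338]
contact_force: [-0.1, 0.3, 0.3]
opening: 0.467
```

Emit:
servo_tool --rows '[[3,[0,0,0],[0,0,0]],[3,[0,0,0],[0,0,0]],[3,[0,0,0],[0,0,0]],[3,[0,0,0],[0,0,0]],[3,[0,0,0],[0,0,0]]]' --force 30

```text
clock: 13.2
eef_pos: [455.8, -124.7, 76.8]
tcp_rot: [-3.139, -0.0, 1.338]
contact_force: [-5.6, 0.7, 4.3]
opening: 0.129
```

Run:
```python
import numpy as np
th=1.1*(lambda s:(3*s**2-2*s**3))(np.linspace(0,1,41));
d=np.diff(np.c_[238*(1-np.cos(th)),-238*np.sin(th)],axis=0).round(1)
for i in range(0,40,8): print(th[i+8].round(3),[[3,[0,*map(float,r)],[0,0,0]] for r in d[i:i+8]])
th=1.1-.23*(lambda s:(3*s**2-2*s**3))(np.linspace(0,1,17))
d=np.diff(np.c_[238*(1-np.cos(th)),-238*np.sin(th)],axis=0).round(1)
for i in range(0,16,8): print(th[i+8].round(3),[[3,[0,*map(float,r)],[0,0,0]] for r in d[i:i+8]])
```

```text
0.114 [[3, [0, 0.0, -0.5], [0, 0, 0]], [3, [0, 0.0, -1.4], [0, 0, 0]], [3, [0, 0.0, -2.3], [0, 0, 0]], [3, [0, 0.1, -3.1], [0, 0, 0]], [3, [0, 0.2, -3.9], [0, 0, 0]], [3, [0, 0.3, -4.6], [0, 0, 0]], [3, [0, 0.4, -5.3], [0, 0, 0]], [3, [0, 0.6, -5.9], [0, 0, 0]]]
0.387 [[3, [0, 0.8, -6.5], [0, 0, 0]], [3, [0, 1.1, -7.0], [0, 0, 0]], [3, [0, 1.4, -7.5], [0, 0, 0]], [3, [0, 1.8, -7.8], [0, 0, 0]], [3, [0, 2.1, -8.2], [0, 0, 0]], [3, [0, 2.5, -8.4], [0, 0, 0]], [3, [0, 2.9, -8.6], [0, 0, 0]], [3, [0, 3.3, -8.7], [0, 0, 0]]]
0.713 [[3, [0, 3.8, -8.7], [0, 0, 0]], [3, [0, 4.2, -8.7], [0, 0, 0]], [3, [0, 4.6, -8.6], [0, 0, 0]], [3, [0, 5.0, -8.5], [0, 0, 0]], [3, [0, 5.3, -8.3], [0, 0, 0]], [3, [0, 5.6, -8.0], [0, 0, 0]], [3, [0, 5.9, -7.7], [0, 0, 0]], [3, [0, 6.1, -7.3], [0, 0, 0]]]
0.986 [[3, [0, 6.2, -6.9], [0, 0, 0]], [3, [0, 6.3, -6.5], [0, 0, 0]], [3, [0, 6.3, -6.1], [0, 0, 0]], [3, [0, 6.3, -5.6], [0, 0, 0]], [3, [0, 6.2, -5.1], [0, 0, 0]], [3, [0, 6.0, -4.7], [0, 0, 0]], [3, [0, 5.8, -4.2], [0, 0, 0]], [3, [0, 5.4, -3.7], [0, 0, 0]]]
1.1 [[3, [0, 5.0, -3.2], [0, 0, 0]], [3, [0, 4.6, -2.8], [0, 0, 0]], [3, [0, 4.0, -2.3], [0, 0, 0]], [3, [0, 3.4, -1.9], [0, 0, 0]], [3, [0, 2.8, -1.5], [0, 0, 0]], [3, [0, 2.0, -1.1], [0, 0, 0]], [3, [0, 1.3, -0.6], [0, 0, 0]], [3, [0, 0.4, -0.2], [0, 0, 0]]]
0.985 [[3, [0, -0.5, 0.3], [0, 0, 0]], [3, [0, -1.5, 0.8], [0, 0, 0]], [3, [0, -2.4, 1.3], [0, 0, 0]], [3, [0, -3.1, 1.7], [0, 0, 0]], [3, [0, -3.6, 2.0], [0, 0, 0]], [3, [0, -4.0, 2.4], [0, 0, 0]], [3, [0, -4.2, 2.6], [0, 0, 0]], [3, [0, -4.3, 2.8], [0, 0, 0]]]
0.87 [[3, [0, -4.2, 2.9], [0, 0, 0]], [3, [0, -4.0, 2.9], [0, 0, 0]], [3, [0, -3.7, 2.8], [0, 0, 0]], [3, [0, -3.3, 2.5], [0, 0, 0]], [3, [0, -2.7, 2.2], [0, 0, 0]], [3, [0, -2.1, 1.7], [0, 0, 0]], [3, [0, -1.3, 1.1], [0, 0, 0]], [3, [0, -0.5, 0.4], [0, 0, 0]]]
```

Emit:
servo_tool --rows '[[3,[0,0,-0.5],[0,0,0]],[3,[0,0,-1.4],[0,0,0]],[3,[0,0,-2.3],[0,0,0]],[3,[0,0.1,-3.1],[0,0,0]],[3,[0,0.2,-3.9],[0,0,0]],[3,[0,0.3,-4.6],[0,0,0]],[3,[0,0.4,-5.3],[0,0,0]],[3,[0,0.6,-5.9],[0,0,0]]]'

```text
clock: 14.2
eef_pos: [457.1, -125.0, 103.4]
tcp_rot: [-3.138, 0.0, 1.338]
contact_force: [-4.3, 0.3, -1.4]
opening: 0.128
```

Emit:
servo_tool --rows '[[3,[0,0.8,-6.5],[0,0,0]],[3,[0,1.1,-7],[0,0,0]],[3,[0,1.4,-7.5],[0,0,0]],[3,[0,1.8,-7.8],[0,0,0]],[3,[0,2.1,-8.2],[0,0,0]],[3,[0,2.5,-8.4],[0,0,0]],[3,[0,2.9,-8.6],[0,0,0]],[3,[0,3.3,-8.7],[0,0,0]]]'

```text
clock: 15.2
eef_pos: [471.6, -128.5, 166.0]
tcp_rot: [-3.136, 0.0, 1.338]
contact_force: [-9.6, 1.0, 1.6]
opening: 0.127
```

Emit:
servo_tool --rows '[[3,[0,3.3,-8.7],[0,0,0]],[3,[0,3.7,-8.7],[0,0,0]],[3,[0,4.1,-8.6],[0,0,0]],[3,[0,4.5,-8.5],[0,0,0]],[3,[0,5.3,-8.3],[0,0,0]],[3,[0,5.6,-8],[0,0,0]],[3,[0,5.9,-7.7],[0,0,0]],[3,[0,6.1,-7.3],[0,0,0]]]'

```text
clock: 16.2
eef_pos: [508.4, -137.4, 232.3]
tcp_rot: [-3.134, 0.001, 1.338]
contact_force: [-15.8, 3.1, 11.4]
opening: 0.124
```

Emit:
servo_tool --rows '[[3,[0,6.2,-6.9],[0,0,0]],[3,[0,6.3,-6.5],[0,0,0]],[3,[0,6.3,-6.1],[0,0,0]],[3,[0,6.3,-5.6],[0,0,0]],[3,[0,6.2,-5.1],[0,0,0]],[3,[0,6,-4.7],[0,0,0]],[3,[0,5.8,-4.2],[0,0,0]],[3,[0,5.4,-3.7],[0,0,0]]]'

```text
clock: 17.2
eef_pos: [557.1, -149.2, 277.8]
tcp_rot: [-3.139, 0.001, 1.338]
contact_force: [-17.0, 1.6, 23.6]
opening: 0.124
```

The force points radially outward, so my path runs slightly inside the true arc. I'll ease outward by about 3 mm as I continue.

Emit:
servo_tool --rows '[[3,[0,4,-4.2],[0,0,0]],[3,[0,3.6,-3.8],[0,0,0]],[3,[0,3.5,-2.8],[0,0,0]],[3,[0,3.2,-2.1],[0,0,0]]]'

```text
clock: 17.7
eef_pos: [572.9, -153.0, 288.1]
tcp_rot: [-3.142, 0.001, 1.338]
contact_force: [-3.0, -4.9, 1.5]
opening: 0.124
```

Run:
```python
from fit import *
s=sense();print(s["clock"],s["eef_pos"],s["contact_force"],s["wrist_torque"])
b=grab_frame("side");a=grab_frame("top")
cv2.imwrite("pics/s8.png",b)
cv2.imwrite("pics/c8.png",cv2.resize(b[110:290,210:390],(600,600),interpolation=2))
```

```text
17.7 [ 572.9 -153.   288.1] [-3.  -4.9  1.5] [-0.6  0.8 -0. ]
```

View pics/c8.png

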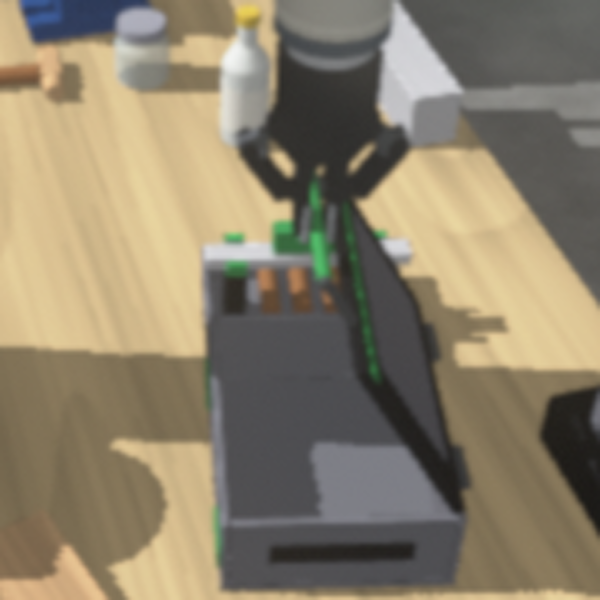

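The lid stands at about 61° with the rod in the fingers, from (315,185) to (320,275) in the crop. The bar is still in place. I'll go slightly further so the lid is clearly past balance, then measure.

Emit:
servo_tool --rows '[[3,[0,3,-1.6],[0,0,0]],[3,[0,3.6,-1.8],[0,0,0]],[3,[0,3.6,-1.8],[0,0,0]],[3,[0,3,-1.5],[0,0,0]],[3,[0,1.5,-0.7],[0,0,0]],[3,[0,0,0],[0,0,0]]]'

```text
clock: 18.55
eef_pos: [587.5, -156.4, 295.6]
tcp_rot: [3.141, 0.001, 1.338]
contact_force: [-3.1, -3.6, 4.2]
opening: 0.131
```

```bash
cat > ang.py <<'E'
from fit import *
s=sense();p=s["eef_pos"];print(s["clock"],p,s["contact_force"])
h0=np.array([455.8,-124.7,94]);ex=np.array([.973,-.23,0]);ey=np.array([.23,.973,0])
H=h0+238*ex;q=p+[0,0,17]-H;print("kin angle",np.arctan2(q[2],-q@ex),"r",np.hypot(q[2],q@ex))
b=grab_frame("side");n=f"pics/a{s['clock']:.1f}.png";cv2.imwrite(n,b)
c=b.astype(int);g=((c[...,1]>c[...,0]+30)&(c[...,1]>c[...,2]+30)).astype(np.uint8)
D=cv2.distanceTransform(1-g,cv2.DIST_L2,3)
# green strip on the lid + rod, chamfer match over angle (strip ~ 172..184 from hinge)
best=[]
for th in np.arange(.6,1.4,.01):
    u=-np.cos(th)*ex+np.sin(th)*np.array([0,0,1])
    pts=[proj("side",H+238*u+ey*y) for y in list(range(-65,-15,5))]
    v=[D[int(round(a[1])),int(round(a[0]))] for a in pts];best.append((np.mean(v),th))
print("cam",sorted(best)[:4])
E
python3 ang.py
```

```text
18.55 [ 587.5 -156.4  295.6] [-3.1 -3.6  4.2]
kin angle 1.1326332091167477 r 241.45361433731628
cam [(np.float32(0.0), np.float64(1.1300000000000003)), (np.float32(0.0), np.float64(1.1400000000000006)), (np.float32(0.0955), np.float64(1.1100000000000003)), (np.float32(0.0955), np.float64(1.1200000000000006))]
```

Kinematics and camera both give about 1.13 rad, which is past balance. I'll ease back to about 0.87.

Emit:
servo_tool --rows '[[3,[0,-0.8,0.4],[0,0,0]],[3,[0,-2,1],[0,0,0]],[3,[0,-3,1.5],[0,0,0]],[3,[0,-4,2.1],[0,0,0]],[3,[0,-4.3,2.4],[0,0,0]],[3,[0,-4.5,2.6],[0,0,0]],[3,[0,-4.5,2.8],[0,0,0]],[3,[0,-4.5,2.9],[0,0,0]]]'

```text
clock: 19.6
eef_pos: [560.7, -149.8, 279.8]
tcp_rot: [3.14, 0.001, 1.338]
contact_force: [-1.3, -3.8, 1.1]
opening: 0.126
```

Emit:
servo_tool --rows '[[3,[0,-4.5,3],[0,0,0]],[3,[0,-4.4,3.1],[0,0,0]],[3,[0,-4.2,3.1],[0,0,0]],[3,[0,-3.8,2.9],[0,0,0]],[3,[0,-3.3,2.5],[0,0,0]],[3,[0,-2.3,1.8],[0,0,0]],[3,[0,-1.3,1],[0,0,0]],[3,[0,-0.4,0.3],[0,0,0]]]'

```text
clock: 20.6
eef_pos: [536.8, -144.0, 261.7]
tcp_rot: [3.141, 0.0, 1.338]
contact_force: [-0.6, -5.0, 0.7]
opening: 0.125
```

Emit:
servo_tool --rows '[[3,[0,0,0],[0,0,0]],[3,[0,0,0],[0,0,0]],[3,[0,0,0],[0,0,0]],[3,[0,0,0],[0,0,0]]]'

```text
clock: 21.1
eef_pos: [536.8, -144.0, 261.7]
tcp_rot: [3.141, 0.0, 1.338]
contact_force: [-0.4, -4.7, -0.2]
opening: 0.126
```

```bash
python3 ang.py
python3 - <<'E'
import cv2,glob,os
n=max(glob.glob("pics/a*.png"),key=os.path.getmtime)
cv2.imwrite("pics/c9.png",cv2.resize(cv2.imread(n),(800,600)))
E
```

```text
21.1 [ 536.8 -144.   261.7] [-0.4 -4.7 -0.2]
kin angle 0.8738369985014691 r 240.88364113184005
cam [(np.float32(0.0), np.float64(0.8600000000000002)), (np.float32(0.0), np.float64(0.8700000000000002)), (np.float32(0.0), np.float64(0.8800000000000002)), (np.float32(0.0955), np.float64(0.8500000000000002))]
```

View pics/c9.png

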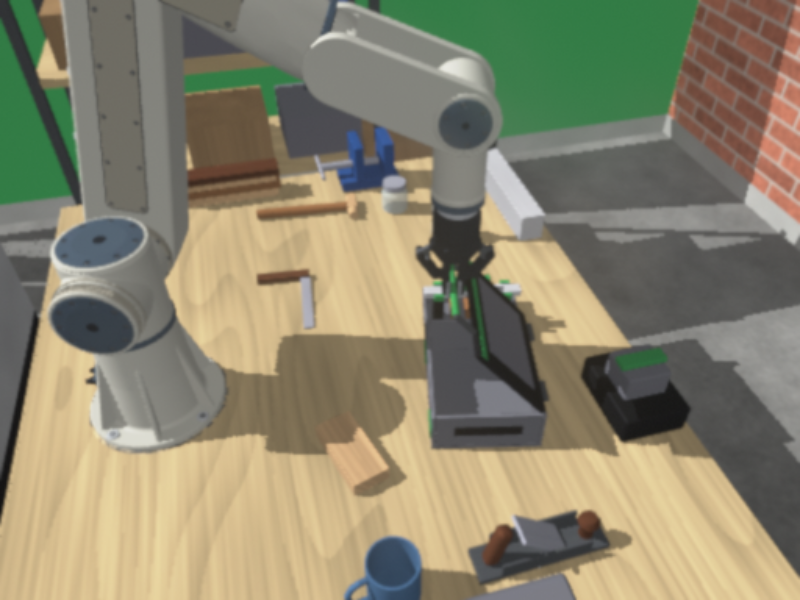

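The lid is held at 0.87 rad (50°), 7° below balance. The bar is still on the saddles near (470,290), and the other objects are where they started. I'm handing it in.

```bash
python3 -c "
from rig import *
sign_off()"
```

```text
the job is handed in; nothing more can be done
```

The job is done and handed in at about 21 s of the 61 s allowed, with the arm still holding the lid.

- **Bar:** It lies released in both saddle notches. In the picture taken after letting go, its grip sat within about 1 mm of midway between the saddles. The last picture shows it still there.
- **Lid:** I lifted it by the handle to about 1.13 rad, past the 1.0 rad balance point, then eased it back. It is held at about 0.87 rad, roughly 7 degrees below balance. The arm's position and the camera agreed on both angles.
- **Force on the lift:** The sideways and upward force on the tool rose to about 29 N because my path ran slightly inside the handle's true arc. I moved outward about 3 mm and it fell to a few newtons.
- **Other things on the bench:** Those visible in the last picture look unmoved. The glue bottle was hidden behind the arm in that view, but stood untouched in the one before it.

No check failed.

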